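# Take the check weight off the safety hook and stand it on the balance

### The job

Take the hanging check weight off its safety hook and stand it upright in the middle of the balance pan, then let go. It is locked under the hook's lip: press the sprung keeper open with the weight's own crossbar until the bar is clear of the lip, lift it over the nose and bring it off the front of the hook. Do not force it, set it down gently, keep the gripper off the hook and leave the other things on the bench alone.

Things in the scene. Friction and masses are not known exactly. Their poses are not given: they have to be found in the camera images.
- hook: Safety hook on a bolted-down grey bench stand, foot 180 x 110 mm. Origin on the bench straight below the seated crossbar; x is the press direction, from the nose (at -x, the open front) along the arm to the post (front face at x = 78 mm), z up. Over 25 N between weight and hook damages it
- hook_seat (a point): Fixed point on the hook's arm under the seated bar: top of the steel arm, 137 mm above the bench. The arm is 14 mm wide and 14 mm high and runs along the hook's x. The crossbar lies across it (along y), between the upstanding nose (inner wall at hook x = -6 mm) and the keeper. A spring housing stands on the arm at x = 60 to 88 mm, top z = 157 mm
- hook_lip (a point): Fixed point above the nose, hook x = -12 mm, z = 156 mm: level of the lip's top. The dark steel lip (24 mm wide, underside z = 149 mm) covers the bar; it belongs to a guard screw-set in a 28 mm range, standing firm, setting NOT measured: the lip's rear edge lies at hook x = 2 to 30 mm. Nose and guard reach forward to x = -52 mm at most
- hook_stop (a point): Fixed point at hook x = 29 mm, z = 155 mm: middle of the range of the guard's two stop cheeks, which stand on either side of the keeper (top z = 155 mm). Their front faces are always 13 mm behind the lip's rear edge, so at x = 15 to 43 mm. The 10 mm bar passes upwards only through this 13 mm gap; with the bar just against the cheeks it is 3 mm clear of the lip
- keeper (a joint): Sprung safety keeper, aluminium block 12 mm wide on the arm, sliding along the hook's x between the cheeks (top z = 154 mm). In m: 0 shut (face at hook x = 6 mm, 1 mm behind the seated bar), growing as it is pushed back to the post; the bar meets the cheeks at 9 to 37 mm. The spring gives about 2.5 N at 0, 5.8 N at 37 mm and shuts it again
- weight: Steel check weight, loose, 0.6 to 0.95 kg, hanging 40 mm over the bench. Origin under its centre, z up, y along crossbar and handle. Disc 60 mm across, 30 mm high; on it a shoulder bar 80 x 12 mm, top at 38 mm; from that two 8 mm rods rise at y = -36 and +36 mm and carry crossbar and handle. Up to 40 N on the balance is safe
- weight_handle (a point): Centre of the weight's flat handle, a steel bar 78 mm along the weight's y, 12 mm thick in x, 24 mm high, 157 mm above the weight's underside: grasp it from above across its thickness. It stands 39 mm above the top of the hook's lip
- weight_bar (a point): Centre of the weight's round crossbar (10 mm diameter), 102 mm above its underside, 55 mm below the handle's centre. It clears lip and cheeks after 20 mm of lift; after 44 mm the shoulder meets the arm's underside. Then it must go to about 95 mm in front of the seat (hook -x) before being raised, so that the disc is clear of the nose
- pan (a point): Centre of the balance's round steel pan, on its top face, 68 mm above the bench; the pan is 120 mm across, the balance 250 x 200 mm, its body top at 56 mm, fixed. The weight may stand up to 12 mm off the centre
- beaker: Glass beaker, 68 mm across and 90 mm high, origin under it; leave alone
- jar: White jar, 56 mm across and 85 mm high, origin under it; leave alone
- vial: Small amber vial, 26 mm across and 55 mm high, between hook and balance, origin under it; leave alone
Mind the look-alikes: they are no part of the job. Leave any blue or red look-alike of the weight alone. There is more than one size of the hook; the job needs the smaller.

How it is judged:
On the way, in this order (a step that is already met when the one before it is completed fails the run):
1. the crossbar, still down on the hook, presses the keeper open (value of joint keeper above 0.004 m and z of weight_bar in the frame of hook below 0.153 m and contact force between weight and hook above 1 N), for 0.1 s.
2. the weight is off the front of the hook and the keeper has shut (x of weight_bar in the frame of hook below -0.04 m and contact force between weight and hook below 0.1 N and value of joint keeper below 0.003 m), for 0.1 s.
At the end, for the whole second after the job is handed in: The weight stands upright (within 0.06 rad) and at rest on the pan, its axis within 12 mm of the pan's centre, its underside within 4 mm of the pan's top; the keeper is shut (under 3 mm) (horizontal distance between weight and pan below 0.012 m and z of weight in the frame of pan between -0.004 and 0.004 m and angle between weight's own z axis and vertical below 0.06 rad and linear speed of weight below 0.02 m/s and value of joint keeper below 0.003 m); the robot touches nothing.
It fails at once if the weight is forced on the hook: more than 25 N between them (contact force between weight and hook above 25 N).
It fails at once if the weight is banged or pressed on the balance: more than 40 N between them (contact force between weight and balance above 40 N).
It fails at once if the gripper touches the hook (over 2 N) (contact force between any of the fingers, the arm and hook above 2 N).
It fails at once if a bystander is moved more than 20 mm (distance of any of beaker, jar, vial from where it was at the start of the episode above 0.02 m).
It also fails if it takes over 72 s, if anything falls off the work surface, if the arm or the gripper's body presses on something with over 40 N, if the wrist force passes 120 N, or if a joint passes its speed limit or range.

### The arm

A 7-joint arm with a two-finger parallel gripper is mounted at the origin on the work surface. World frame = base frame: x ahead of the robot, y to its left, z up, the work surface at z = 0. Lengths are in m, angles in rad, forces in N, time in s.
With the tool pointing down it reaches from about 0.4 to 0.85 m from the base axis. Payload 10.4 kg.
Tool frame: the origin (TCP) lies at the very end of the fingers, on their centre line; the grasp point (between the pads) lies 19 mm behind it; z points along the fingers, y is the line along which they close (so a half turn about z gives the same grasp; the last joint's range is limited). The gripper opens to 85 mm and grips with 20 to 120 N. Pads are 22 mm wide; open, the fingers measure 114 mm over their backs; the gripper's body (76 mm by 85 mm) begins 54 mm behind the grasp point. The pads swing forward as they close: fully open they stand 13 mm farther back than shut.
Start: joints at [1.157, 0.332, -0.065, 1.46, 0.022, 1.35, -0.088], TCP at [0.238, -0.578, 0.231] pointing down, gripper open.
Joint ranges: [-2.6, 2.6], [-0.5, 2.12], [-1.47, 1.34], [0.16, 2.42], [-1.27, 4.41], [0.06, 2.06], [-2.6, 2.6]. Speed limits (rad/s): [2.22, 2.22, 2.79, 2.79, 3.14, 3.14, 3.14].

### API

Orientations are given as a unit quaternion [x, y, z, w].
In Python, from workcell import manip, vision, order gives the robot as it stands. The module is installed in compiled form; this text tells all that it offers.
- The arm moves only by the tool move_arm, never from a script. Its argument "motion" is a list of rows, each a list of 3 entries, a list of its own where there are three numbers: the shift along the tool's x, y, z scaled (see below), then the turn, a rotation vector about the tool's x, y, z scaled (see below), then the opening, from -1 (shut) to 1 (fully open). In form: [[[dx, dy, dz], [wx, wy, wz], hand], ...]. A call has 1 to 12 rows; each row shifts and turns the commanded pose from where the row before left it, along the tool's axes as they then stand; what a row does not reach is not made up. The controller multiplies each number of a shift by 0.75 m and each number of a turn by pi/4 rad. A row lasts 1/10 s, in which the tool goes at most 50 mm and 8.59 degrees, less where a joint would pass 70% of its speed; a pose out of reach is approached as far as the arm can. A call with a number of a shift or a turn outside -1 to 1 is refused whole. A call with a gripper value outside its range is refused whole. The fingers move at their own pace and stop on an object; "newtons" is the grip in N (left out, the last holds). Time passes only in rows, so rows that do not move let the fingers close. It gives the time, the measured TCP pose, the force, the opening and the grip force at its end, in the units of the state.
- manip.get_obs(): the state, without advancing time (a new reading comes with each control period).
- vision.camera(name): name is "scene" or "top"; returns a dict with "pixels" (384x512x3 uint8, red, green, blue), "fx", "fy", "cx", "cy" (pixels), "k1" (the pictures are not rectified: a ray, as slopes to the right and down, at radius r is drawn at 1 + k1 r^2 times it, then the intrinsics apply), "R" (3x3) and "t" (3): a world point X has camera coordinates R X + t. Camera axes: x right, y down, z forward; pixel columns grow to the right and rows downward; lengths in m; the calibration is good to about 2 mm. A picture is of the moment at which its call begins. There is no depth.
- order.hand_in(): hands the job in; it is judged then, once.
The state is a dict: "clock": time; "joint_pos": joint angles; "joint_velocities": joint speeds; "tau": joint torques, N m; "position": TCP position; "ee_rot": TCP orientation; "ft_force": force on the tool from outside, world axes, zero at the start; "torque": the same for the moment, N m; "grip_width": opening from 0.0 (shut) to 1.0 (fully open); "grasp_force": force on a finger pad.
Only numpy, scipy, OpenCV 4.12 (cv2) and the standard library are available. Lean on these libraries where they do the work, as an engineer would, in place of code of your own. Each camera call takes 0.05 s, during which the arm holds its last target. There are 200 camera calls.

## Working session

There is one attempt and no reset: what is moved stays moved. The work goes in short steps, Python scripts to look and compute and a tool call to move; the robot and the scene stay as the last step left them, time stands still between calls to the robot, and variables do not carry over. Pictures are saved under pics/ and viewed, at most 10 in all, crops included, and the job is handed in when it is done.

Besides the shell and the picture viewer there is one more tool, called after "Emit:" as name([rows], argument=value, ...), one row to a line, values as JSON. move_arm: Moves the arm, as the interface text tells. Its arguments: {"type":"object","properties":{"motion":{"type":"array"},"newtons":{"type":"number"}},"required":["motion"]}

```bash
mkdir -p pics; cat > h.py <<'E'
import numpy as np, cv2
from workcell import manip, vision, order
def cam(n): return vision.camera(n)
def proj(c,X):
    p=np.asarray(c["R"])@np.asarray(X,float)+np.asarray(c["t"]); s=p[:2]/p[2]; s=s*(1+c["k1"]*(s@s))
    return np.array([c["fx"]*s[0]+c["cx"],c["fy"]*s[1]+c["cy"]])
def ray(c,uv):
    K=np.array([[c["fx"],0,c["cx"]],[0,c["fy"],c["cy"]],[0,0,1.]])
    s=cv2.undistortPoints(np.array([[uv]],float),K,np.array([c["k1"],0,0,0.]))[0,0]
    R=np.asarray(c["R"]);return -R.T@np.asarray(c["t"]),R.T@np.array([s[0],s[1],1])
def plane(c,uv,z):
    o,d=ray(c,uv);return o+d*(z-o[2])/d[2]
E
python3 - <<'E'
from h import *
for n in("scene","top"):
    c=cam(n);cv2.imwrite(f"pics/{n}0.png",cv2.resize(c["pixels"][:,:,::-1],(768,576),interpolation=cv2.INTER_CUBIC))
    print(n,ray(c,(256,192)),c["fx"],c["k1"])
print(manip.get_obs())
E
```

```text
scene (array([ 1.19542503, -0.04826689,  0.73582772]), array([-0.74862237, -0.00170251, -0.66309784])) 347.62629190876663 0.027455026671301997
top (array([ 0.43858325, -0.04295985,  1.01246388]), array([ 0.06182217, -0.01798223, -0.99802052])) 349.5407205878797 -0.10497548458250644
{'clock': 0.1, 'joint_pos': array([ 1.15739621,  0.3328198 , -0.06468508,  1.46085661,  0.02157301,
        1.34990603, -0.08848714]), 'joint_velocities': array([-1.00013840e-03, -1.96716902e-03, -4.03687359e-05, -2.09925891e-03,
       -1.79726787e-03,  4.27782309e-04, -6.76281096e-05]), 'tau': array([ 2.66894378e-03, -6.26747918e+01,  5.01254294e-02, -3.92432714e+01,
        1.63451600e-02,  6.97570751e-03, -1.43838434e-07]), 'position': array([ 0.2379481 , -0.57756569,  0.23058884]), 'ee_rot': array([ 9.80968700e-01,  1.94164854e-01, -1.43985303e-04, -6.31694287e-04]), 'ft_force': array([-0.07128054,  0.05504704, -0.8168057 ]), 'torque': array([ 0.00831002,  0.03307631, -0.05295563]), 'grasp_force': 0.0, 'grip_width': 1.0040899425626502}
```

View pics/scene0.png

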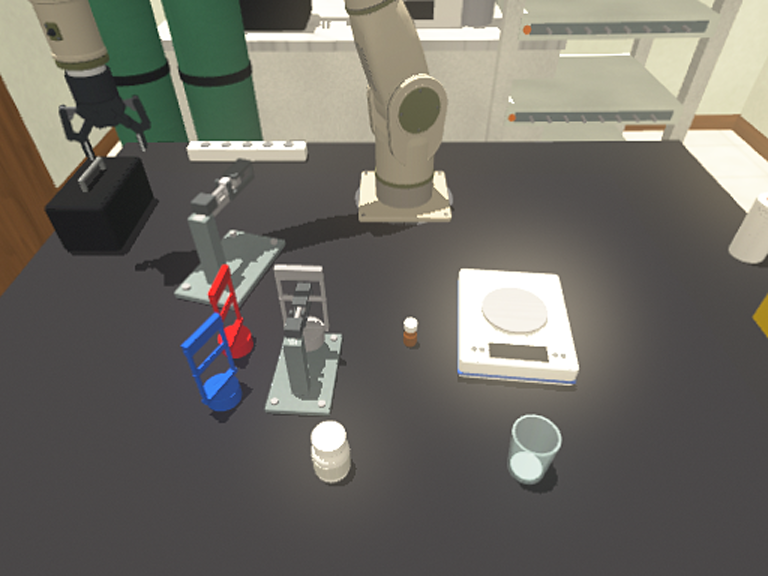

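View pics/top0.png

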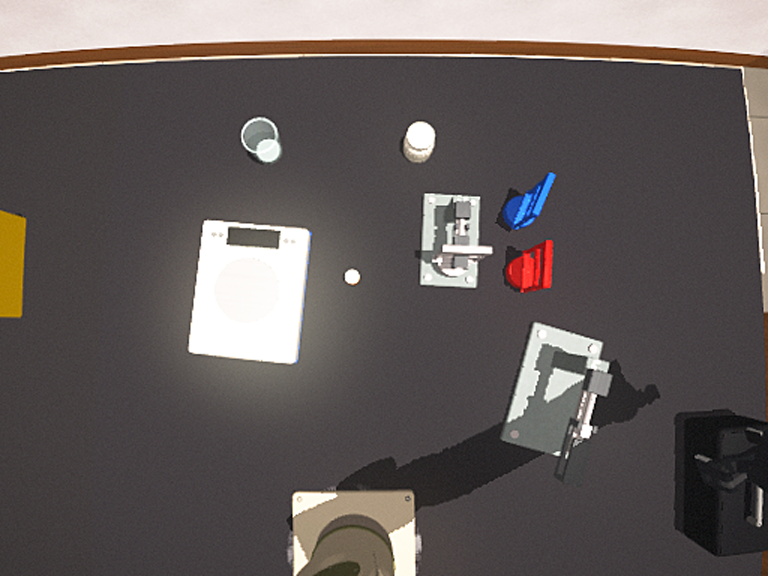

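The scene view shows the small hook at (300,340) with the grey weight hanging, its handle at (300,268)–(325,268), the balance pan at (515,310), and the vial at (410,330). In the top view, the handle is at (465,253), the foot spans (421–480, 193–288), and the pan is at (246,289). The hook's post is on the far side, so the press direction is roughly world +x. I'll zoom in next.

```bash
python3 - <<'E'
from h import *
a=cam("scene")["pixels"];b=cam("top")["pixels"]
A=cv2.resize(a[168:280,170:236],None,fx=5,fy=5,interpolation=cv2.INTER_CUBIC)
B=cv2.resize(b[120:200,270:336],None,fx=6,fy=6,interpolation=cv2.INTER_CUBIC)
B=cv2.convertScaleAbs(B,alpha=.85)
H=max(A.shape[0],B.shape[0])
P=lambda i:np.pad(i,((0,H-i.shape[0]),(0,0),(0,0)))
cv2.imwrite("pics/z0.png",np.hstack([P(A),P(B)])[:,:,::-1]);print(A.shape,B.shape)
E
```

```text
(560, 330, 3) (480, 396, 3)
```

View pics/z0.png

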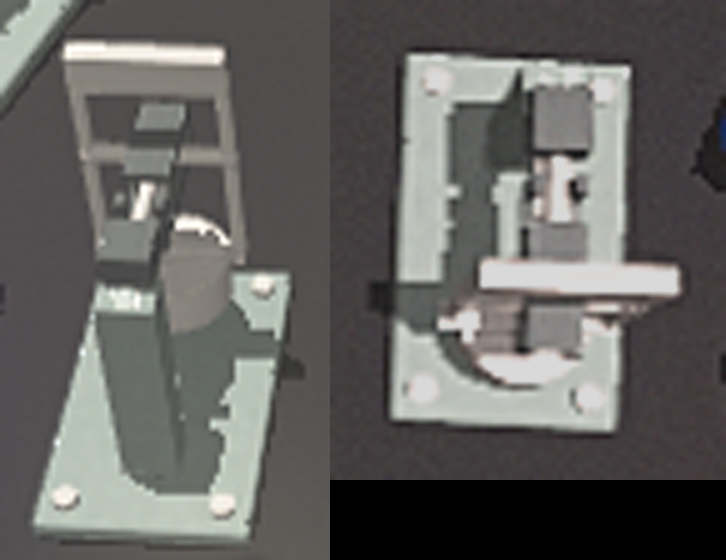

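The crop shows the handle's top edge from (65,45) to (222,55) in the scene half. Behind it are the dark lip at (160,117), the cheeks at (150,160) and the housing at (127,240). In the top half the handle is (480–680, 262–295), the cheeks span y 222–260, the lip/nose block spans y 300–355, and the foot corners are clear.

```bash
cat > m.py <<'E'
from h import *
s=cam("scene");t=cam("top")
S=lambda x,y:(170+(x+.5)/5-.5,168+(y+.5)/5-.5)
T=lambda x,y:(270+(x-330+.5)/6-.5,120+(y+.5)/6-.5)
np.set_printoptions(precision=4,suppress=True)
h=[plane(t,T(*p),.209) for p in((480,261),(681,265),(681,297),(480,292))];H=np.mean(h,0)
d=h[1]+h[2]-h[0]-h[3]; print("handle top",H,"len",np.linalg.norm(d)/2,"thick",np.linalg.norm(h[0]+h[1]-h[2]-h[3])/2,"yaw of -y axis",np.degrees(np.arctan2(d[0],-d[1])))
hs=[plane(s,S(*p),.209) for p in((65,43),(222,47),(223,64),(65,61))];print("handle scene",np.mean(hs,0),np.linalg.norm(hs[1]-hs[0]),hs[0]-hs[3])
f=[plane(t,T(*p),.010) for p in((407,53),(631,66),(618,431),(391,419))];print("foot T",*f)
fs=[plane(s,S(*p),.010) for p in((33,525),(249,540),(290,273))];print("foot S",*fs)
e=(f[0]+f[1]-f[2]-f[3])/2; print(np.linalg.norm(e),"foot yaw",np.degrees(np.arctan2(e[1],e[0])),np.linalg.norm(f[0]-f[1]))
X=np.array([np.cos(a:=np.arctan2(e[1],e[0])),np.sin(a),0])
for n,p,z in(("lip rear S",(158,130),.156),("lip far",(163,103),.156),("cheek front",(150,151),.155),("cheek back",(148,173),.155),("housing rear",(125,258),.157),("housing front",(130,221),.157)):
    q=plane(s,S(*p),z);print(n,q,"hookx approx",(q-H)@X,(q-H)@np.array([-X[1],X[0],0]))
for n,p,z in(("housing rear",(563,88),.157),("housing front",(563,152),.157),("cheek back",(557,222),.155),("lip fore",(553,355),.156)):
    q=plane(t,T(*p),z);print("T",n,q,"hookx",(q-H)@X,(q-H)@np.array([-X[1],X[0],0]))
g=t["pixels"];hsv=cv2.cvtColor(g,cv2.COLOR_RGB2HSV)
print(g[190:196,130:200:10].tolist()[0], [g[192,u].tolist() for u in range(124,210,6)])
E
python3 m.py
```

```text
handle top [ 0.5481 -0.1868  0.209 ] len 0.07855050020787639 thick 0.01232171393678345 yaw of -y axis -1.4634493325005475
handle scene [ 0.5514 -0.1876  0.209 ] 0.07599378389622236 [-0.0136 -0.0022  0.    ]
foot T [ 0.6865 -0.1397  0.01  ] [ 0.6801 -0.2496  0.01  ] [ 0.5012 -0.239   0.01  ] [ 0.5077 -0.1295  0.01  ]
foot S [ 0.6798 -0.249   0.01  ] [ 0.6886 -0.1404  0.01  ] [ 0.5068 -0.1315  0.01  ]
0.17914756954714142 foot yaw -3.3316859986571785 0.1100616655105179
lip rear S [ 0.5469 -0.187   0.156 ] hookx approx -0.0011311866049616205 -0.0002622295873040896
lip far [ 0.5263 -0.1869  0.156 ] hookx approx -0.021749266407904873 -0.001361715974021694
cheek front [ 0.5614 -0.1893  0.155 ] hookx approx 0.013461829740810997 -0.0017659750072180611
cheek back [ 0.5773 -0.1884  0.155 ] hookx approx 0.02928047613527416 0.0001221147854808494
housing rear [ 0.6368 -0.1914  0.157 ] hookx approx 0.08882635634788118 0.0005018857891674082
housing front [ 0.6125 -0.1923  0.157 ] hookx approx 0.06468796408563567 -0.0017682473390581714
T housing rear [ 0.6353 -0.1904  0.157 ] hookx 0.08728793157152684 0.001413363922826553
T housing front [ 0.6082 -0.1898  0.157 ] hookx 0.06023250589641512 0.0004594974057129343
T cheek back [ 0.5792 -0.187   0.155 ] hookx 0.031063936944014055 0.0015710970267693528
T lip fore [ 0.5237 -0.1841  0.156 ] hookx -0.024527916211994953 0.0012708300463895384
[[212, 196, 173], [255, 255, 255], [253, 249, 246], [252, 250, 247], [253, 251, 249], [254, 252, 250], [255, 255, 255]] [[102, 95, 92], [255, 255, 247], [255, 255, 255], [255, 255, 255], [253, 250, 247], [253, 251, 248], [253, 250, 247], [253, 250, 247], [253, 251, 248], [254, 252, 250], [254, 253, 251], [255, 255, 255], [255, 255, 255], [202, 198, 203], [119, 114, 106]]
```

Emit:
move_arm([
  [[0,0,-0.06],[0,0,0],1],
  [[0,0,-0.06],[0,0,0],1],
  [[0,0,-0.06],[0,0,0],1],
  [[0,0,-0.06],[0,0,0],1],
  [[0,0,0],[0,0,-0.18],1],
  [[0,0,0],[0,0,-0.18],1],
  [[0,0,0],[0,0,-0.18],1],
  [[0,0,0],[0,0,-0.18],1],
  [[0,0,0],[0,0,-0.18],1],
  [[0,0,0],[0,0,-0.18],1],
  [[0,0,0],[0,0,-0.18],1],
  [[0,0,0],[0,0,-0.17],1],
])

```text
clock: 1.5
position: [0.2381, -0.5778, 0.4112]
ee_rot: [0.725, 0.689, 0.0, -0.0]
ft_force: [-0.2, -0.6, 0.2]
grip_width: 1.001
grasp_force: 0.0
```

```bash
cat >> h.py <<'E'
from scipy.spatial.transform import Rotation as Ro
def to(p,yaw=None):
    o=manip.get_obs();R=Ro.from_quat(o["ee_rot"]).as_matrix()
    print("t",round(o["clock"],2),"pos",o["position"].round(4),"rotdeg x-axis",np.degrees(np.arctan2(R[1,0],R[0,0])).round(2),"z",R[:,2].round(4),"F",o["ft_force"].round(2),"grip",round(o["grip_width"],3),round(o["grasp_force"],1))
    print("units",(R.T@(np.array(p)-o["position"])/.75).round(4))
E
python3 - <<'E'
from h import *
to([.5495,-.187,.30])
c=cam("top");g=c["pixels"].astype(int)
# pan: less bright/greyer disc inside body
S=g.sum(2);r=g[150:240,128:206]
m=((r.max(2)<255)&(r.min(2)>225)).astype(np.uint8)
cv2.imwrite("pics/pan.png",np.hstack([cv2.resize(r.astype(np.uint8),None,fx=5,fy=5)[:,:,::-1],cv2.cvtColor(cv2.resize(m*255,None,fx=5,fy=5),cv2.COLOR_GRAY2BGR)]))
E
```

```text
t 1.5 pos [ 0.2381 -0.5778  0.4112] rotdeg x-axis 87.07 z [-1.e-04  1.e-04 -1.e+00] F [-0.17 -0.62  0.2 ] grip 1.001 0.0
units [0.5416 0.3881 0.1484]
```

View pics/pan.png

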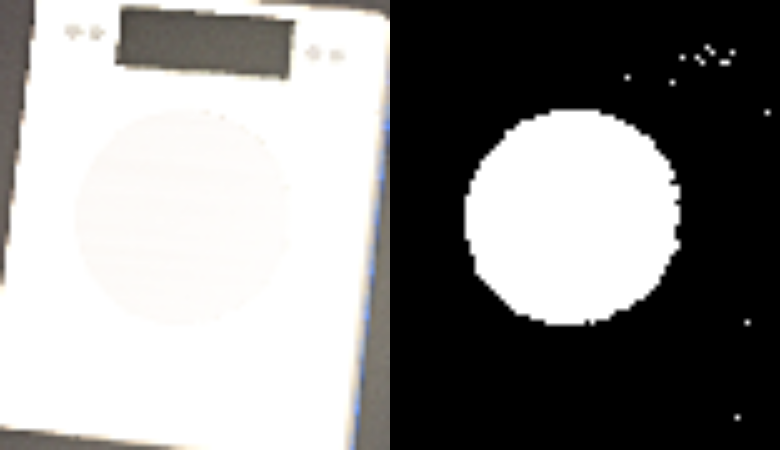

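The mask isolates the pan as a clean disc, centred near crop (572,217), so pixel (164.4,193.4).

Emit:
move_arm([
  [[0.045,0.032,0],[0,0,0],1],
  [[0.045,0.032,0],[0,0,0],1],
  [[0.045,0.032,0],[0,0,0],1],
  [[0.045,0.032,0],[0,0,0],1],
  [[0.045,0.032,0],[0,0,0],1],
  [[0.045,0.032,0],[0,0,0],1],
  [[0.045,0.032,0],[0,0,0],1],
  [[0.045,0.032,0],[0,0,0],1],
  [[0.045,0.032,0],[0,0,0],1],
  [[0.045,0.032,0],[0,0,0],1],
  [[0.045,0.032,0],[0,0,0],1],
  [[0.045,0.032,0],[0,0,0],1],
])

```text
clock: 2.75
position: [0.5494, -0.1886, 0.4115]
ee_rot: [0.728, 0.685, 0.0, 0.0]
ft_force: [0.2, -0.9, 1.2]
grip_width: 0.997
grasp_force: 0.0
```

```bash
python3 - <<'E'
from h import *
to([.5495,-.187,.182])
c=cam("top");r=c["pixels"][150:240,128:206].astype(int)
m=((r.max(2)<255)&(r.min(2)>225)).astype(np.uint8)
n,l,st,ce=cv2.connectedComponentsWithStats(m);i=1+np.argmax(st[1:,4]);print(st[i],ce[i]+[128,150])
u,v=ce[i]+[128,150];p=plane(c,(u,v),.068);print("pan",p,"diam",np.linalg.norm(plane(c,(u+st[i,2]/2,v),.068)-plane(c,(u-st[i,2]/2,v),.068)))
s=cam("scene");print("in scene at",proj(s,p)*1.5)
print("vial",plane(c,(352/1.5,276/1.5),.055))
E
```

```text
t 2.75 pos [ 0.5494 -0.1886  0.4115] rotdeg x-axis 86.55 z [ 4.e-04 -3.e-04 -1.e+00] F [ 0.24 -0.91  1.23] grip 0.997 0.0
units [ 2.20e-03 -1.00e-04  3.06e-01]
[  15   21   43   44 1311] [165.19221968 193.80472921]
pan [0.49360464 0.18687098 0.068     ] diam 0.11827757057406928
in scene at [511.99923025 306.71993631]
vial [ 0.52027553 -0.00173223  0.055     ]
```

Emit:
move_arm([
  [[0.002,0,0.04],[0,0,0],1],
  [[0,0,0.05],[0,0,0],1],
  [[0,0,0.05],[0,0,0],1],
  [[0,0,0.05],[0,0,0],1],
  [[0,0,0.04],[0,0,0],1],
  [[0,0,0.03],[0,0,0],1],
  [[0,0,0.02],[0,0,0],1],
  [[0,0,0.015],[0,0,0],1],
  [[0,0,0.008],[0,0,0],1],
  [[0,0,0],[0,0,0],1],
])

```text
clock: 3.85
position: [0.5488, -0.1885, 0.184]
ee_rot: [0.727, 0.687, -0.0, -0.0]
ft_force: [0.4, -1.1, 0.3]
grip_width: 0.998
grasp_force: 0.0
```

```bash
python3 - <<'E'
from h import *
to([.5495,-.187,.182])
a=cam("scene")["pixels"];b=cam("top")["pixels"]
A=cv2.resize(a[140:260,160:250],None,fx=5,fy=5,interpolation=cv2.INTER_CUBIC)
cv2.imwrite("pics/z1.png",A[:,:,::-1])
E
```

```text
t 3.85 pos [ 0.5488 -0.1885  0.184 ] rotdeg x-axis 86.71 z [-1.e-04  0.e+00 -1.e+00] F [ 0.36 -1.09  0.3 ] grip 0.998 0.0
units [0.002  0.0009 0.0026]
```

View pics/z1.png

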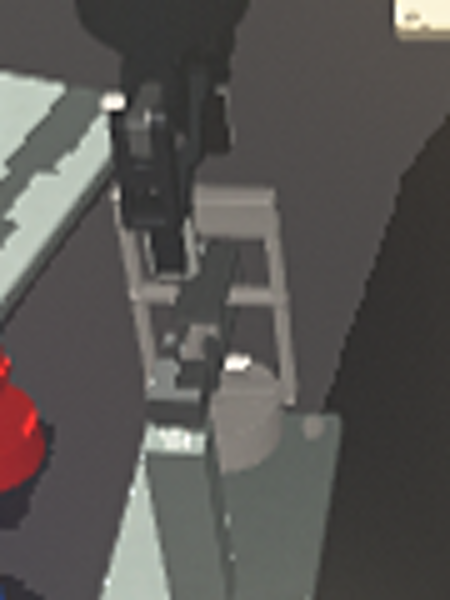

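The two fingers straddle the handle (one in front, at (165,240)), so I'll close gently first.

Emit:
move_arm([
  [[0,0,0],[0,0,0],0.3],
  [[0,0,0],[0,0,0],0],
  [[0,0,0],[0,0,0],-0.2],
  [[0,0,0],[0,0,0],-0.4],
  [[0,0,0],[0,0,0],-0.5],
  [[0,0,0],[0,0,0],-0.6],
  [[0,0,0],[0,0,0],-0.7],
  [[0,0,0],[0,0,0],-0.8],
  [[0,0,0],[0,0,0],-0.9],
  [[0,0,0],[0,0,0],-1],
  [[0,0,0],[0,0,0],-1],
  [[0,0,0],[0,0,0],-1],
], newtons=20)

```text
clock: 5.15
position: [0.5489, -0.1884, 0.1841]
ee_rot: [0.727, 0.687, 0.0, 0.0]
ft_force: [1.7, -0.5, -0.7]
grip_width: 0.135
grasp_force: 21.0
```

```bash
python3 - <<'E'
from h import *
to([.5495,-.187,.182])
E
```

```text
t 5.15 pos [ 0.5489 -0.1884  0.1841] rotdeg x-axis 86.74 z [ 4.e-04 -1.e-04 -1.e+00] F [ 1.74 -0.49 -0.68] grip 0.135 21.0
units [0.002  0.0007 0.0029]
```

Emit:
move_arm([
  [[0,0,0],[0,0,0],-1],
  [[0,0,0],[0,0,0],-1],
  [[0,0.0015,0],[0,0,0],-1],
  [[0,0.0015,0],[0,0,0],-1],
  [[0,0.0015,0],[0,0,0],-1],
  [[0,0,0],[0,0,0],-1],
], newtons=90)

```text
clock: 5.75
position: [0.5502, -0.1886, 0.1842]
ee_rot: [0.727, 0.687, -0.002, -0.002]
ft_force: [-10.7, 1.4, 12.3]
grip_width: 0.12
grasp_force: 90.5
```

Emit:
move_arm([
  [[0,0.0015,0],[0,0,0],-1],
  [[0,0.0015,0],[0,0,0],-1],
  [[0,0,0],[0,0,0],-1],
])

```text
clock: 6.05
position: [0.5518, -0.1888, 0.1842]
ee_rot: [0.727, 0.687, -0.002, -0.002]
ft_force: [-12.9, 1.6, 12.2]
grip_width: 0.12
grasp_force: 90.8
```

Emit:
move_arm([
  [[0,0,-0.001],[0,0,0],-1],
  [[0,0,-0.001],[0,0,0],-1],
  [[0,0,0],[0,0,0],-1],
])

```text
clock: 6.35
position: [0.5517, -0.1887, 0.1843]
ee_rot: [0.727, 0.687, -0.002, -0.002]
ft_force: [-8.1, 1.2, 2.2]
grip_width: 0.125
grasp_force: 89.1
```

Emit:
move_arm([
  [[0,0,-0.001],[0,0,0],-1],
  [[0,0.0015,0],[0,0,0],-1],
  [[0,0.0015,0],[0,0,0],-1],
  [[0,0,0],[0,0,0],-1],
])

```text
clock: 6.75
position: [0.5557, -0.1888, 0.1849]
ee_rot: [0.727, 0.687, -0.001, -0.001]
ft_force: [-2.2, 1.3, -10.7]
grip_width: 0.12
grasp_force: 87.6
```

```bash
python3 - <<'E'
from h import *
to([.5495,-.187,.182])
E
```

```text
t 6.75 pos [ 0.5557 -0.1888  0.1849] rotdeg x-axis 86.73 z [-2.7e-03  7.0e-04 -1.0e+00] F [ -2.17   1.33 -10.71] grip 0.12 87.6
units [ 0.002  -0.0084  0.004 ]
```

Emit:
move_arm([
  [[0,0.001,0],[0,0,0],-1],
  [[0,0.001,0],[0,0,0],-1],
  [[0,0,0],[0,0,0],-1],
])

```text
clock: 7.05
position: [0.5581, -0.1889, 0.1861]
ee_rot: [0.727, 0.687, -0.0, -0.0]
ft_force: [-3.3, 0.1, -8.7]
grip_width: 0.12
grasp_force: 87.6
```

Emit:
move_arm([
  [[0,0.001,0],[0,0,0],-1],
  [[0,0.001,0],[0,0,0],-1],
  [[0,0,0],[0,0,0],-1],
])

```text
clock: 7.35
position: [0.5597, -0.189, 0.1863]
ee_rot: [0.727, 0.687, 0.0, 0.0]
ft_force: [-3.7, 0.5, -8.5]
grip_width: 0.123
grasp_force: 87.7
```

Emit:
move_arm([
  [[0,0.001,0],[0,0,0],-1],
  [[0,0,0],[0,0,0],-1],
])

```text
clock: 7.55
position: [0.5604, -0.189, 0.1863]
ee_rot: [0.727, 0.687, 0.0, 0.0]
ft_force: [-3.8, 0.6, -9.4]
grip_width: 0.116
grasp_force: 87.7
```

Emit:
move_arm([
  [[0,0.001,0.0013],[0,0,0],-1],
  [[0,0.001,0],[0,0,0],-1],
  [[0,0,0],[0,0,0],-1],
])

```text
clock: 7.85
position: [0.5622, -0.1892, 0.1857]
ee_rot: [0.727, 0.687, 0.0, 0.0]
ft_force: [-3.5, 1.1, -5.2]
grip_width: 0.12
grasp_force: 88.3
```

Emit:
move_arm([
  [[0,0.001,0],[0,0,0],-1],
  [[0,0,0],[0,0,0],-1],
])

```text
clock: 8.05
position: [0.5628, -0.1893, 0.1855]
ee_rot: [0.727, 0.687, 0.0, 0.0]
ft_force: [-3.1, 1.2, -6.2]
grip_width: 0.122
grasp_force: 88.3
```

Emit:
move_arm([
  [[0,0.001,0],[0,0,0],-1],
  [[0,0,0],[0,0,0],-1],
])

```text
clock: 8.25
position: [0.5634, -0.1893, 0.1854]
ee_rot: [0.727, 0.687, 0.0, 0.0]
ft_force: [-3.6, 0.9, -4.6]
grip_width: 0.122
grasp_force: 88.4
```

Emit:
move_arm([
  [[0,0.0013,0],[0,0,0],-1],
  [[0,0.0013,0],[0,0,0],-1],
  [[0,0,0],[0,0,0],-1],
])

```text
clock: 8.55
position: [0.5654, -0.1894, 0.1853]
ee_rot: [0.727, 0.687, 0.0, 0.0]
ft_force: [-3.5, 0.6, -5.2]
grip_width: 0.12
grasp_force: 88.3
```

Emit:
move_arm([
  [[0,0.0013,0],[0,0,0],-1],
  [[0,0.0013,0],[0,0,0],-1],
  [[0,0,0],[0,0,0],-1],
])

```text
clock: 8.85
position: [0.5673, -0.1895, 0.1853]
ee_rot: [0.727, 0.687, -0.0, 0.0]
ft_force: [-3.9, -0.3, -5.3]
grip_width: 0.121
grasp_force: 88.4
```

```bash
python3 - <<'E'
from h import *
to([.5495,-.187,.182])
a=cam("scene")["pixels"]
A=cv2.resize(a[180:240,175:225],None,fx=10,fy=10,interpolation=cv2.INTER_CUBIC)
cv2.imwrite("pics/z2.png",cv2.convertScaleAbs(A,alpha=1.4)[:,:,::-1])
E
```

```text
t 8.85 pos [ 0.5673 -0.1895  0.1853] rotdeg x-axis 86.74 z [ 1.e-04 -1.e-04 -1.e+00] F [-3.87 -0.25 -5.25] grip 0.121 88.4
units [ 0.002  -0.0239  0.0045]
```

View pics/z2.png

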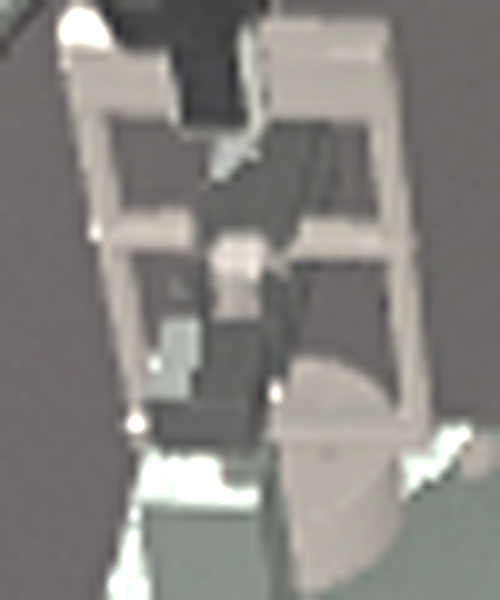

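The bar now sits against the bright keeper at (238,255), with dark guard steel above and in front. No cheek contact after 18 mm of travel means the dark block with its rear edge at hook x ≈ 30 mm was the lip, not the cheeks. The guard is therefore set near its far end, with the bar meeting the cheeks at about 37 mm, so I'll keep pressing gently.

Emit:
move_arm([
  [[0,0.0015,0],[0,0,0],-1],
  [[0,0.0015,0],[0,0,0],-1],
  [[0,0.0015,0],[0,0,0],-1],
  [[0,0.0015,0],[0,0,0],-1],
  [[0,0.0015,0],[0,0,0],-1],
  [[0,0,0],[0,0,0],-1],
])

```text
clock: 9.5
position: [0.573, -0.1898, 0.1853]
ee_rot: [0.727, 0.687, -0.0, 0.0]
ft_force: [-5.1, 0.4, -4.0]
grip_width: 0.121
grasp_force: 88.4
```

Emit:
move_arm([
  [[0,0.0015,0],[0,0,0],-1],
  [[0,0.0015,0],[0,0,0],-1],
  [[0,0.0015,0],[0,0,0],-1],
  [[0,0.0015,0],[0,0,0],-1],
  [[0,0.0015,0],[0,0,0],-1],
  [[0,0,0],[0,0,0],-1],
])

```text
clock: 10.1
position: [0.5786, -0.1902, 0.1853]
ee_rot: [0.727, 0.687, -0.0, 0.0]
ft_force: [-4.8, -0.3, -5.5]
grip_width: 0.121
grasp_force: 88.4
```

Emit:
move_arm([
  [[0,0.0015,0],[0,0,0],-1],
  [[0,0.0015,0],[0,0,0],-1],
  [[0,0,0],[0,0,0],-1],
])

```text
clock: 10.4
position: [0.5807, -0.1903, 0.1853]
ee_rot: [0.727, 0.687, -0.0, 0.0]
ft_force: [-4.8, -0.3, -5.1]
grip_width: 0.12
grasp_force: 88.4
```

Travel is 32 mm. I'll take finer steps now.

Emit:
move_arm([
  [[0,0.001,0],[0,0,0],-1],
  [[0,0.001,0],[0,0,0],-1],
  [[0,0,0],[0,0,0],-1],
])

```text
clock: 10.7
position: [0.5822, -0.1904, 0.1853]
ee_rot: [0.727, 0.687, -0.0, 0.0]
ft_force: [-5.5, 0.1, -4.0]
grip_width: 0.12
grasp_force: 88.4
```

Emit:
move_arm([
  [[0,0.001,0],[0,0,0],-1],
  [[0,0,0],[0,0,0],-1],
])

```text
clock: 10.9
position: [0.5829, -0.1904, 0.1853]
ee_rot: [0.727, 0.687, -0.0, -0.0]
ft_force: [-5.0, -0.3, -5.0]
grip_width: 0.12
grasp_force: 88.5
```

Emit:
move_arm([
  [[0,0.001,0],[0,0,0],-1],
  [[0,0,0],[0,0,0],-1],
])

```text
clock: 11.1
position: [0.5836, -0.1905, 0.1853]
ee_rot: [0.727, 0.687, -0.0, -0.0]
ft_force: [-4.7, -0.5, -4.3]
grip_width: 0.121
grasp_force: 88.5
```

Emit:
move_arm([
  [[0,0.001,0],[0,0,0],-1],
  [[0,0,0],[0,0,0],-1],
])

```text
clock: 11.3
position: [0.5844, -0.1905, 0.1853]
ee_rot: [0.727, 0.687, -0.0, -0.0]
ft_force: [-4.9, -0.5, -5.0]
grip_width: 0.125
grasp_force: 88.5
```

Emit:
move_arm([
  [[0,0.001,0],[0,0,0],-1],
  [[0,0,0],[0,0,0],-1],
])

```text
clock: 11.5
position: [0.5851, -0.1906, 0.1853]
ee_rot: [0.727, 0.687, -0.0, -0.0]
ft_force: [-5.1, -0.3, -5.1]
grip_width: 0.116
grasp_force: 88.5
```

Emit:
move_arm([
  [[0,0.001,0],[0,0,0],-1],
  [[0,0,0],[0,0,0],-1],
])

```text
clock: 11.7
position: [0.5858, -0.1906, 0.1853]
ee_rot: [0.727, 0.687, -0.0, -0.0]
ft_force: [-5.1, -0.0, -5.2]
grip_width: 0.12
grasp_force: 88.5
```

Emit:
move_arm([
  [[0,0.001,0],[0,0,0],-1],
  [[0,0,0],[0,0,0],-1],
])

```text
clock: 11.9
position: [0.5866, -0.1906, 0.1854]
ee_rot: [0.727, 0.687, -0.0, -0.0]
ft_force: [-5.5, -0.1, -3.9]
grip_width: 0.119
grasp_force: 88.5
```

Emit:
move_arm([
  [[0,0.001,0],[0,0,0],-1],
  [[0,0,0],[0,0,0],-1],
])

```text
clock: 12.1
position: [0.5873, -0.1907, 0.1853]
ee_rot: [0.727, 0.687, -0.0, -0.0]
ft_force: [-4.7, -0.0, -5.1]
grip_width: 0.124
grasp_force: 88.5
```

Emit:
move_arm([
  [[0,0.0008,0],[0,0,0],-1],
  [[0,0,0],[0,0,0],-1],
])

```text
clock: 12.3
position: [0.5875, -0.1907, 0.1853]
ee_rot: [0.727, 0.687, -0.0, -0.0]
ft_force: [-7.3, 0.8, -3.2]
grip_width: 0.122
grasp_force: 88.6
```

Cheek contact felt at x ≈ 0.5875. I'll back off about 1.5 mm to centre the bar in the gap, then lift.

Emit:
move_arm([
  [[0,-0.0025,0],[0,0,0],-1],
  [[0,0,0],[0,0,0],-1],
  [[0,0,-0.001],[0,0,0],-1],
  [[0,0,-0.0015],[0,0,0],-1],
  [[0,0,-0.0015],[0,0,0],-1],
  [[0,0,0],[0,0,0],-1],
])

```text
clock: 12.9
position: [0.5853, -0.1904, 0.1873]
ee_rot: [0.727, 0.687, -0.001, -0.001]
ft_force: [-5.6, 0.4, -8.7]
grip_width: 0.122
grasp_force: 87.7
```

Emit:
move_arm([
  [[0,0,-0.0015],[0,0,0],-1],
  [[0,0,-0.0015],[0,0,0],-1],
  [[0,0,0],[0,0,0],-1],
])

```text
clock: 13.2
position: [0.5853, -0.1903, 0.1894]
ee_rot: [0.727, 0.687, -0.001, -0.001]
ft_force: [-6.3, 0.1, -10.0]
grip_width: 0.121
grasp_force: 87.6
```

Emit:
move_arm([
  [[0,0.0008,0],[0,0,0],-1],
  [[0,0,-0.002],[0,0,0],-1],
  [[0,0,-0.002],[0,0,0],-1],
  [[0,0,-0.002],[0,0,0],-1],
  [[0,0,0],[0,0,0],-1],
])

```text
clock: 13.7
position: [0.5859, -0.1903, 0.194]
ee_rot: [0.727, 0.687, -0.001, -0.001]
ft_force: [-5.5, -0.3, -9.5]
grip_width: 0.119
grasp_force: 87.7
```

Emit:
move_arm([
  [[0,0,-0.002],[0,0,0],-1],
  [[0,0,-0.002],[0,0,0],-1],
  [[0,0,-0.002],[0,0,0],-1],
  [[0,0,0],[0,0,0],-1],
])

```text
clock: 14.1
position: [0.5864, -0.1904, 0.1991]
ee_rot: [0.727, 0.687, -0.0, -0.001]
ft_force: [-5.7, -0.2, -5.9]
grip_width: 0.118
grasp_force: 88.2
```

Emit:
move_arm([
  [[0,0,-0.002],[0,0,0],-1],
  [[0,0,-0.002],[0,0,0],-1],
  [[0,0,-0.002],[0,0,0],-1],
  [[0,0,-0.002],[0,0,0],-1],
  [[0,0,0],[0,0,0],-1],
])

```text
clock: 14.6
position: [0.5873, -0.1905, 0.206]
ee_rot: [0.727, 0.687, 0.0, 0.0]
ft_force: [0.2, 0.4, -7.4]
grip_width: 0.119
grasp_force: 88.4
```

Emit:
move_arm([
  [[0,0,-0.004],[0,0,0],-1],
  [[0,0,-0.004],[0,0,0],-1],
  [[0,0,-0.003],[0,0,0],-1],
  [[0,0,0],[0,0,0],-1],
  [[0,-0.004,0],[0,0,0],-1],
  [[0,-0.008,0],[0,0,0],-1],
  [[0,-0.008,0],[0,0,0],-1],
  [[0,-0.008,0],[0,0,0],-1],
  [[0,0,0],[0,0,0],-1],
])

```text
clock: 15.5
position: [0.5649, -0.1896, 0.214]
ee_rot: [0.727, 0.687, -0.0, 0.0]
ft_force: [-0.5, -0.8, -6.8]
grip_width: 0.119
grasp_force: 88.3
```

Emit:
move_arm([
  [[0,-0.01,0],[0,0,0],-1],
  [[0,-0.015,0],[0,0,0],-1],
  [[0,-0.015,0],[0,0,0],-1],
  [[0,-0.015,0],[0,0,0],-1],
  [[0,-0.015,0],[0,0,0],-1],
  [[0,0,0],[0,0,0],-1],
])

```text
clock: 16.1
position: [0.5118, -0.1867, 0.2141]
ee_rot: [0.727, 0.686, -0.001, 0.0]
ft_force: [0.1, -0.5, -8.1]
grip_width: 0.121
grasp_force: 88.4
```

```bash
python3 - <<'E'
from h import *
to([.444,-.181,.214])
E
```

```text
t 16.1 pos [ 0.5118 -0.1867  0.2141] rotdeg x-axis 86.69 z [-6.e-04 -9.e-04 -1.e+00] F [ 0.12 -0.46 -8.11] grip 0.121 88.4
units [ 0.0024 -0.0906  0.0001]
```

Free and moving without contact. I'll continue to about 105 mm in front, then rise.

Emit:
move_arm([
  [[0,-0.015,0],[0,0,0],-1],
  [[0,-0.018,0],[0,0,0],-1],
  [[0,-0.018,0],[0,0,0],-1],
  [[0,-0.018,0],[0,0,0],-1],
  [[0,-0.015,0],[0,0,0],-1],
  [[0,-0.01,0],[0,0,0],-1],
  [[0,0,0],[0,0,0],-1],
  [[0,0,-0.02],[0,0,0],-1],
  [[0,0,-0.03],[0,0,0],-1],
  [[0,0,-0.03],[0,0,0],-1],
  [[0,0,-0.02],[0,0,0],-1],
  [[0,0,0],[0,0,0],-1],
])

```text
clock: 17.3
position: [0.4445, -0.1826, 0.2909]
ee_rot: [0.727, 0.687, 0.001, 0.002]
ft_force: [-0.2, 0.2, -7.1]
grip_width: 0.118
grasp_force: 88.6
```

```bash
python3 - <<'E'
from h import *
to([.4936,.1869,.289])
a=cam("scene")["pixels"]
cv2.imwrite("pics/s3.png",cv2.resize(a[100:290,130:400],None,fx=2.8,fy=2.8,interpolation=cv2.INTER_CUBIC)[:,:,::-1])
E
```

```text
t 17.3 pos [ 0.4445 -0.1826  0.2909] rotdeg x-axis 86.77 z [ 0.0039 -0.0016 -1.    ] F [-0.25  0.23 -7.05] grip 0.118 88.6
units [0.4955 0.0375 0.002 ]
```

View pics/s3.png

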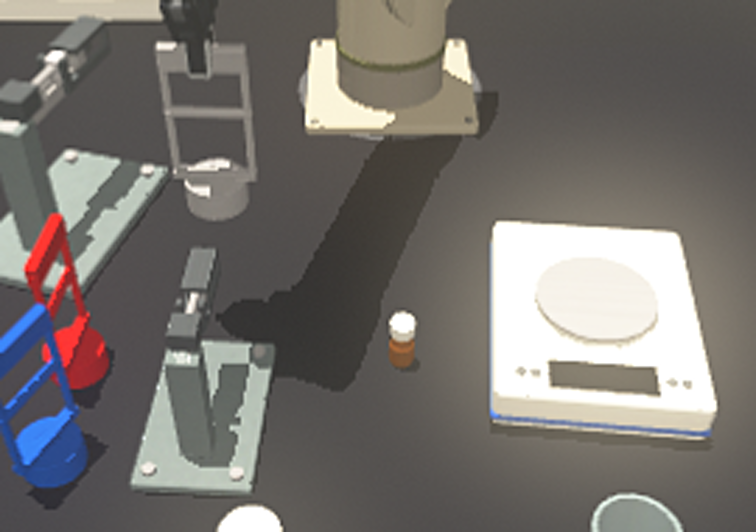

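The weight hangs upright in the gripper at (205,130), the hook is empty with its keeper bright at (193,300), and the pan is at (597,299). All bystanders are in place.

Emit:
move_arm([
  [[0.02,0.002,0],[0,0,0],-1],
  [[0.04,0.003,0],[0,0,0],-1],
  [[0.045,0.003,0],[0,0,0],-1],
  [[0.045,0.003,0],[0,0,0],-1],
  [[0.045,0.004,0],[0,0,0],-1],
  [[0.045,0.004,0],[0,0,0],-1],
  [[0.045,0.004,0],[0,0,0],-1],
  [[0.045,0.004,0],[0,0,0],-1],
  [[0.045,0.003,0],[0,0,0],-1],
  [[0.045,0.003,0],[0,0,0],-1],
  [[0.04,0.003,0],[0,0,0],-1],
  [[0.03,0.002,0],[0,0,0],-1],
])

```text
clock: 18.55
position: [0.4914, 0.1857, 0.2877]
ee_rot: [0.726, 0.688, -0.0, -0.001]
ft_force: [0.1, -1.1, -7.4]
grip_width: 0.12
grasp_force: 88.5
```

Emit:
move_arm([
  [[0,0,0.02],[0,0,0],-1],
  [[0,0,0.02],[0,0,0],-1],
  [[0,0,0.01],[0,0,0],-1],
  [[0,0,0],[0,0,0],-1],
  [[0,0,0],[0,0,0],-1],
])

```text
clock: 19.05
position: [0.4925, 0.1822, 0.2514]
ee_rot: [0.727, 0.686, -0.0, 0.0]
ft_force: [-0.4, -0.2, -7.2]
grip_width: 0.119
grasp_force: 88.5
```

```bash
python3 - <<'E'
from h import *
s=cam("scene");print("pan by scene",plane(s,(343.2,206.8),.068))
to([.4936,.1869,.2133])
a=s["pixels"]
cv2.imwrite("pics/s4.png",cv2.resize(a[120:260,290:400],None,fx=4,fy=4,interpolation=cv2.INTER_CUBIC)[:,:,::-1])
E
```

```text
pan by scene [0.50286529 0.19031616 0.068     ]
t 19.1 pos [0.4927 0.1825 0.2518] rotdeg x-axis 86.69 z [ 7.e-04 -1.e-04 -1.e+00] F [ 0.4  0.6 -6.7] grip 0.12 88.5
units [0.0059 0.0009 0.0513]
```

View pics/s4.png

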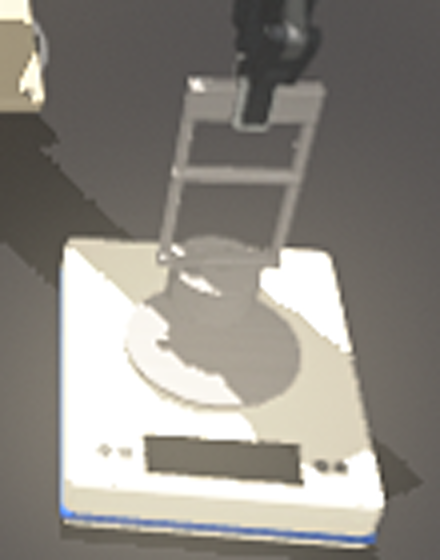

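```bash
python3 - <<'E'
from h import *
s=cam("scene");th=np.linspace(0,6.283,200)
for c in([.4936,.1869],[.498,.188],[.503,.190]):
    q=np.array([proj(s,[c[0]+.06*np.cos(a),c[1]+.06*np.sin(a),.068]) for a in th])
    e=(q-[130,100])*2.8; print(c,"s3 crop u",e[:,0].min().round(1),e[:,0].max().round(1),"v",e[:,1].min().round(1),e[:,1].max().round(1))
E
```

```text
[0.4936, 0.1869] s3 crop u 530.4 654.3 v 252.6 336.3
[0.498, 0.188] s3 crop u 532.1 656.5 v 255.4 339.7
[0.503, 0.19] s3 crop u 534.9 659.8 v 258.7 343.6
```

Emit:
move_arm([
  [[0.006,0.003,0],[0,0,0],-1],
  [[0,0,0.01],[0,0,0],-1],
  [[0,0,0.015],[0,0,0],-1],
  [[0,0,0.01],[0,0,0],-1],
  [[0,0,0.005],[0,0,0],-1],
  [[0,0,0.003],[0,0,0],-1],
  [[0,0,0],[0,0,0],-1],
  [[0,0,0],[0,0,0],-1],
])

```text
clock: 19.95
position: [0.495, 0.1873, 0.2193]
ee_rot: [0.727, 0.687, 0.0, 0.0]
ft_force: [-0.1, 0.6, -7.4]
grip_width: 0.124
grasp_force: 88.6
```

Emit:
move_arm([
  [[0,0,0.0013],[0,0,0],-1],
  [[0,0,0.0013],[0,0,0],-1],
  [[0,0,0],[0,0,0],-1],
])

```text
clock: 20.25
position: [0.4948, 0.1872, 0.2171]
ee_rot: [0.727, 0.687, -0.0, 0.0]
ft_force: [-0.4, -0.7, -7.6]
grip_width: 0.124
grasp_force: 88.6
```

Emit:
move_arm([
  [[0,0,0.0013],[0,0,0],-1],
  [[0,0,0.0013],[0,0,0],-1],
  [[0,0,0],[0,0,0],-1],
])

```text
clock: 20.55
position: [0.4948, 0.1872, 0.215]
ee_rot: [0.727, 0.687, -0.0, -0.0]
ft_force: [-0.3, -0.7, -7.0]
grip_width: 0.123
grasp_force: 88.6
```

Emit:
move_arm([
  [[0,0,0.001],[0,0,0],-1],
  [[0,0,0.001],[0,0,0],-1],
  [[0,0,0],[0,0,0],-1],
])

```text
clock: 20.85
position: [0.4948, 0.1872, 0.2136]
ee_rot: [0.727, 0.687, -0.0, -0.0]
ft_force: [-1.1, 0.7, -6.8]
grip_width: 0.126
grasp_force: 88.6
```

Emit:
move_arm([
  [[0,0,0.001],[0,0,0],-1],
  [[0,0,0],[0,0,0],-1],
])

```text
clock: 21.05
position: [0.4948, 0.1872, 0.2128]
ee_rot: [0.727, 0.687, -0.0, 0.0]
ft_force: [0.1, 0.4, -7.0]
grip_width: 0.122
grasp_force: 88.6
```

Emit:
move_arm([
  [[0,0,0.001],[0,0,0],-1],
  [[0,0,0],[0,0,0],-1],
])

```text
clock: 21.25
position: [0.4951, 0.1874, 0.2126]
ee_rot: [0.727, 0.687, 0.0, 0.0]
ft_force: [0.6, -0.1, -3.2]
grip_width: 0.121
grasp_force: 89.2
```

Touchdown at 0.2127, as predicted. I'll ease the grip and then open.

Emit:
move_arm([
  [[0,0,0.0007],[0,0,0],-1],
  [[0,0,0],[0,0,0],-1],
  [[0,0,0],[0,0,0],-1],
  [[0,0,0],[0,0,0],-1],
], newtons=20)

```text
clock: 21.65
position: [0.4954, 0.1874, 0.2125]
ee_rot: [0.727, 0.687, 0.001, 0.0]
ft_force: [0.1, -1.7, 6.1]
grip_width: 0.119
grasp_force: 90.2
```

```bash
python3 - <<'E'
from h import *
to([.495,.187,.2133])
t=cam("top");s=cam("scene")
A=cv2.resize(s["pixels"][120:260,290:400],None,fx=3.6,fy=3.6,interpolation=cv2.INTER_CUBIC)
B=cv2.resize(t["pixels"][140:250,120:215],None,fx=4,fy=4,interpolation=cv2.INTER_CUBIC)
H=max(len(A),len(B));P=lambda i:np.pad(i,((0,H-len(i)),(0,0),(0,0)))
cv2.imwrite("pics/z5.png",np.hstack([P(A),P(B)])[:,:,::-1])
E
```

```text
t 21.65 pos [0.4954 0.1874 0.2125] rotdeg x-axis 86.73 z [ 1.6e-03  2.0e-04 -1.0e+00] F [ 0.09 -1.75  6.14] grip 0.119 90.2
units [-0.0005 -0.0005 -0.001 ]
```

View pics/z5.png

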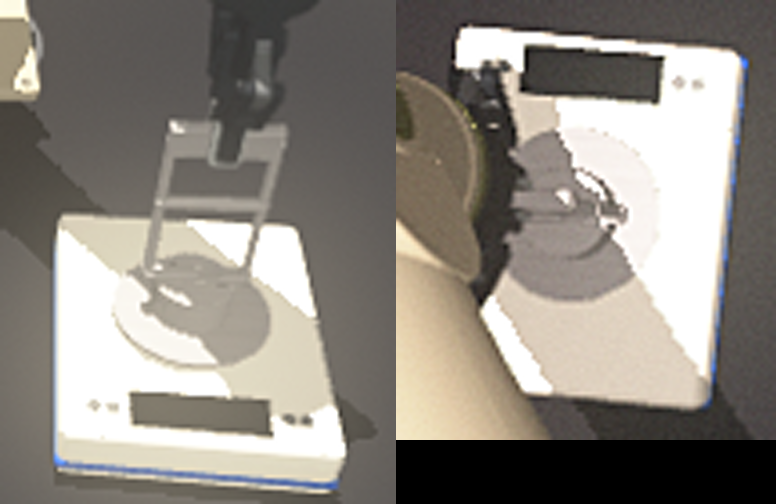

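The weight stands on the pan. In the top half its disc arc (bottom about 260, right about 620) is concentric within a few pixels with the pan centre at (572,213). Now I'll release.

Emit:
move_arm([
  [[0,0,-0.0005],[0,0,0],-1],
  [[0,0,0],[0,0,0],-0.7],
  [[0,0,0],[0,0,0],-0.6],
  [[0,0,0],[0,0,0],-0.5],
  [[0,0,0],[0,0,0],-0.3],
  [[0,0,0],[0,0,0],0],
  [[0,0,0],[0,0,0],0.5],
  [[0,0,0],[0,0,0],0.8],
  [[0,0,0],[0,0,0],0.8],
  [[0,0,0],[0,0,0],0.8],
])

```text
clock: 22.75
position: [0.4949, 0.1873, 0.212]
ee_rot: [0.727, 0.687, -0.0, 0.0]
ft_force: [0.9, 0.1, 0.4]
grip_width: 0.899
grasp_force: 0.0
```

Emit:
move_arm([
  [[0,0,-0.01],[0,0,0],0.8],
  [[0,0,-0.02],[0,0,0],0.8],
  [[0,0,-0.04],[0,0,0],0.8],
  [[0,0,-0.05],[0,0,0],0.8],
  [[0,0,-0.05],[0,0,0],0.8],
  [[0,0,-0.03],[0,0,0],0.8],
  [[0,-0.05,0],[0,0,0],0.8],
  [[-0.06,0,0],[0,0,0],0.8],
  [[-0.06,0,0],[0,0,0],0.8],
  [[-0.06,0,0],[0,0,0],0.8],
  [[-0.05,0,0],[0,0,0],0.8],
  [[0,0,0],[0,0,0],0.8],
])

```text
clock: 23.95
position: [0.4474, 0.012, 0.3632]
ee_rot: [0.73, 0.684, -0.0, 0.001]
ft_force: [-0.5, 0.3, -0.9]
grip_width: 0.898
grasp_force: 0.0
```

```bash
python3 - <<'E'
from h import *
to([.495,.187,.2133])
t=cam("top");s=cam("scene")
A=cv2.resize(s["pixels"][120:260,290:400],None,fx=3.6,fy=3.6,interpolation=cv2.INTER_CUBIC)
B=cv2.resize(t["pixels"][140:250,120:215],None,fx=4,fy=4,interpolation=cv2.INTER_CUBIC)
H=max(len(A),len(B));P=lambda i:np.pad(i,((0,H-len(i)),(0,0),(0,0)))
cv2.imwrite("pics/z6.png",np.hstack([P(A),P(B)])[:,:,::-1])
for z in (.098,.225+.012):print((proj(t,[.495,.187,z])-[120,140])*4+[396,0])
E
```

```text
t 23.95 pos [0.4474 0.012  0.3632] rotdeg x-axis 86.29 z [ 0.0011 -0.0015 -1.    ] F [-0.52  0.34 -0.95] grip 0.898 0.0
units [0.2373 0.048  0.1996]
[565.66539899 210.5116095 ]
[504.26093473 195.55826444]
```

View pics/z6.png

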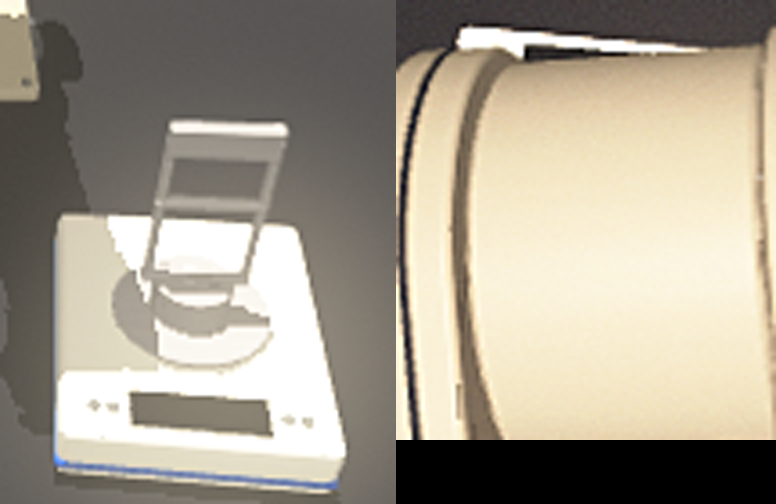

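The weight stands free and upright. Its base spans 148–240 with its front at 333, against the pan's 112–272 with its front at 364, so it is centred within about 2–3 mm. The gripper is clear.

```bash
python3 -c "
from workcell import order
print(order.hand_in())"
```

```text
the job is handed in; nothing more can be done
None
```

The check weight is off the hook and standing upright, about 2–3 mm off centre by the camera, on the balance pan; the gripper has let go and is clear, and the job was handed in at about 24 s (no verdict was returned).

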